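Put the sanding drums away in order of thickness

TASK

Put the four sanding drums away on the drum rack, one standing upright in the middle of each round cork rest, in order of thickness: the thinnest at the end with the tall square post, then thicker and thicker to the thickest at the end with the low bar. Do not let any drum fall over or lie down on the way, and leave all four standing still.

Things in the scene. Friction and masses are not known exactly. Their poses are not given: they have to be found in the camera images.
- drum_20: Loose sanding drum, the thinnest of four: a plain solid upright cylinder 20 mm in diameter and 76 mm tall, reddish-brown grit sleeve, black rubber top face with a bright steel washer, about 60 g. Stands upright on the bench at the start. Origin: centre of its underside; z up along its axis. Its yaw means nothing.
- drum_30: Loose sanding drum, the second thinnest of four: a plain solid upright cylinder 30 mm in diameter and 76 mm tall, reddish-brown grit sleeve, black rubber top face with a bright steel washer, about 90 g. Stands upright on the bench at the start. Origin: centre of its underside; z up along its axis. Its yaw means nothing.
- drum_40: Loose sanding drum, the second thickest of four: a plain solid upright cylinder 40 mm in diameter and 76 mm tall, reddish-brown grit sleeve, black rubber top face with a bright steel washer, about 140 g. Stands upright on the bench at the start. Origin: centre of its underside; z up along its axis. Its yaw means nothing.
- drum_52: Loose sanding drum, the thickest of four: a plain solid upright cylinder 52 mm in diameter and 76 mm tall, reddish-brown grit sleeve, black rubber top face with a bright steel washer, about 210 g. Stands upright on the bench at the start. Origin: centre of its underside; z up along its axis. Its yaw means nothing.
- rest_1: Fixed flat round cork rest, 62 mm across, 3 mm thick, no rim, the end one on the robot's left (+y) of four in a row on the rack's board, 75 mm apart. The board is flat dark wood, 90 x 360 x 15 mm, fixed on the bench, turned up to 14 degrees either way from running left-right. Origin: centre of its underside, 15 mm above the bench (its top: 18 mm). y along the row towards rest 1.
- rest_2: Fixed flat round cork rest, 62 mm across, 3 mm thick, no rim, second from the robot's left of four in a row on the rack's board, 75 mm apart. Origin: centre of its underside, 15 mm above the bench (its top: 18 mm). y along the row towards rest 1.
- rest_3: Fixed flat round cork rest, 62 mm across, 3 mm thick, no rim, third from the robot's left of four in a row on the rack's board, 75 mm apart. Origin: centre of its underside, 15 mm above the bench (its top: 18 mm). y along the row towards rest 1.
- rest_4: Fixed flat round cork rest, 62 mm across, 3 mm thick, no rim, the end one on the robot's right (-y) of four in a row on the rack's board, 75 mm apart. Origin: centre of its underside, 15 mm above the bench (its top: 18 mm). y along the row towards rest 1.
- end_post: Fixed tall square post of pale wood, 22 x 22 mm and 65 mm high, standing on the rack's board at one end of the row (either end, it varies), 52 mm beyond the centre of the end rest. Marks the end where the thinnest drum belongs. Origin: centre of its underside, on the board.
- end_bar: Fixed low bar of pale wood lying across the rack's board at the other end of the row, 18 x 80 mm and 18 mm high, 52 mm beyond the centre of the end rest. Marks the end where the thickest drum belongs. Origin: centre of its underside, on the board.

How it is judged (in metres and radians):
At the end, for the whole second after the job is handed in: Each drum stands upright (within 0.1 rad) on its own cork rest, its axis within 12 mm of the rest's centre, thinnest on the rest beside the tall post, then in rising thickness to the thickest beside the low bar; all at rest and released (((horizontal distance between end_post and rest_1 below 0.1 m and horizontal distance between drum_20 and rest_1 below 0.012 m and horizontal distance between drum_30 and rest_2 below 0.012 m and horizontal distance between drum_40 and rest_3 below 0.012 m and horizontal distance between drum_52 and rest_4 below 0.012 m) or (horizontal distance between end_post and rest_4 below 0.1 m and horizontal distance between drum_20 and rest_4 below 0.012 m and horizontal distance between drum_30 and rest_3 below 0.012 m and horizontal distance between drum_40 and rest_2 below 0.012 m and horizontal distance between drum_52 and rest_1 below 0.012 m)) and angle between each of drum_20, drum_30, drum_40, drum_52's own z axis and vertical below 0.1 rad and height (world z) of drum_20 between 0.014 and 0.023 m and linear speed of each of drum_20, drum_30, drum_40, drum_52 below 0.02 m/s and angular speed of each of drum_20, drum_30, drum_40, drum_52 below 0.2 rad/s and height (world z) of drum_30 between 0.014 and 0.023 m and height (world z) of drum_40 between 0.014 and 0.023 m and height (world z) of drum_52 between 0.014 and 0.023 m); the robot touches nothing.
It fails at once if a drum falls over or is laid down (leans more than 0.8 rad) (angle between any of drum_20, drum_30, drum_40, drum_52's own z axis and vertical above 0.8 rad).
It also fails if it takes over 96 s, if anything falls off the work surface, if the arm or the gripper's body presses on something with over 40 N, if the wrist force passes 120 N, or if a joint passes its speed limit or range.

ROBOT

A 6-joint arm with a two-finger parallel gripper is mounted at the origin on the work surface. World frame = base frame: x ahead of the robot, y to its left, z up, the work surface at z = 0. Lengths are in mm, angles in rad, forces in N, time in s.
With the tool pointing down it reaches from about 350 to 775 mm from the base axis. Payload 7.3 kg.
Tool frame: the origin (TCP) lies between the finger pads; the fingertips stand 8 mm ahead of it and the grasp point (between the pads) lies 11 mm behind it; y points along the fingers, z is the direction in which the jaws open and shut, and the axes are right-handed (so a half turn about y gives the same grasp; the last joint's range is limited). The gripper opens to 92 mm and grips with 3 to 60 N. Pads are 19 mm wide; open, the fingers measure 130 mm over their backs; the gripper's body (75 mm by 190 mm) begins 47 mm behind the grasp point.
Start: joints at [-1.327, 0.342, 1.524, -0, 1.275, -0.146], TCP at [199.525, -485.627, 234.741] pointing down, gripper open.
Joint ranges: [-2.53, 2.53], [-0.77, 2.02], [0.04, 2.7], [-1, 4.14], [0.28, 2.66], [-3.11, 3.11]. Speed limits (rad/s): [2.57, 2.57, 3.14, 3.14, 3.14, 3.14].

INTERFACE

Orientations are given as [roll, pitch, yaw] about the fixed x, y, z axes, in that order (R = Rz(yaw) Ry(pitch) Rx(roll)).
In Python, from plant import bot, vision, job gives the robot as it stands. The module is installed in compiled form; this text tells all that it offers.
- The arm moves only by the tool arm_command, never from a script. Its argument "deltas" is a list of rows, each a list of 4 numbers: the shift along the tool's x, y, z in m, then the turn about the tool's y in degrees. In form: [[x, y, z, twist], ...]. A call has 1 to 5 rows; each row shifts and turns the commanded pose from where the row before left it, along the tool's axes as they then stand; what a row does not reach is not made up. A row lasts 1/10 s, in which the tool goes at most 50 mm and 8.59 degrees, less where a joint would pass 70% of its speed; a pose out of reach is approached as far as the arm can. A call is refused whole if a number of a shift passes 0.05 or a number of a turn 8.59, either way. A call with a gripper value outside its range is refused whole. "claw" is the closure in counts, from 0 (fully open) to 255 (shut), set as the call begins (left out, the last holds). The fingers move at their own pace and stop on an object; the grip force is fixed at half the most. Time passes only in rows, so rows that do not move let the fingers close. It gives the time, the measured TCP pose, the force and the opening at its end, in the units of the state.
- bot.get_obs(): the state, without advancing time (a new reading comes with each control period).
- vision.capture(name): name is "scene" or "top" or "wrist"; returns a dict with "img" (420x560x3 uint8, red, green, blue), "camera_matrix" (3x3 intrinsics, pixels), "dist_coeffs" ([k1, k2, p1, p2, k3] as OpenCV has them; the pictures are not rectified), "world_to_cam" (4x4, takes a point from world to camera coordinates); the wrist camera has in their place "mount" (4x4, takes a point from camera to tool coordinates, whose origin is the TCP and whose axes are the tool frame's). Camera axes: x right, y down, z forward; pixel columns grow to the right and rows downward; lengths in mm; the calibration is good to about 2 mm. A picture is of the moment at which its call begins: read the wrist's pose just before it. There is no depth.
- job.close_job(): hands the job in, once; it reports no verdict.
Trained networks look in a picture, given as the dict that the camera call returned (one of the last four; its "shot" number tells which), for a name from the list of things; names that differ only in an ending like _2 or _b are one class to them, and where a whole thing is asked for, a point or a joint stands for the part that bears it (a point fixed in the world has none). Each returns a list of dicts, best first, with "confidence" (0 to 1); they miss things now and then, are a little off and sometimes report something else, mostly with a low value. They report only what shows in the picture. A call takes as long as a camera call.
- vision.find_in(picture, name): "xyz" ([x, y, z] in mm, in the coordinates of the camera as it stood for that picture, good to about 4 mm: the middle of the surface that is visible of it).
- vision.regions_of(picture, name): "mask" (420x560 bool, what is visible of it).
The state is a dict: "time": time; "joint_positions": joint angles; "dq": joint speeds; "tau": joint torques, N m; "tool_pos": TCP position; "tcp_rot": TCP orientation; "contact_force": force on the tool from outside, world axes, zero at the start; "moment": the same for the moment, N m; "grip_width": finger opening in mm.
Only numpy, scipy, OpenCV 4.12 (cv2) and the standard library are available. Lean on these libraries where they do the work, as an engineer would, in place of code of your own. Each camera call takes 0.05 s, during which the arm holds its last target. There are 200 camera calls.

## Working session

There is one attempt and no reset: what is moved stays moved. The work goes in short steps, Python scripts to look and compute and a tool call to move; the robot and the scene stay as the last step left them, time stands still between calls to the robot, and variables do not carry over. Pictures are saved under pics/ and viewed, about 12 in all and at most 16, crops included, and the job is handed in when it is done.

Besides the shell and the picture viewer there is one more tool, called after "Call:" as name([rows], argument=value, ...), one row to a line, values as JSON. arm_command: Moves the arm, as the interface text tells. Its arguments: {"type":"object","properties":{"deltas":{"type":"array","items":{"type":"array","items":{"type":"number"}}},"claw":{"type":"number"}},"required":["deltas"]}

```bash
mkdir -p pics
python3 - <<'E'
from plant import bot, vision, job
import cv2, numpy as np
o=bot.get_obs(); print({k:np.round(v,3).tolist() for k,v in o.items()})
ims=[]
for n in ["top","scene"]:
    p=vision.capture(n); cv2.imwrite(f"pics/{n}0.png",p["img"][:,:,::-1])
    W=np.linalg.inv(p["world_to_cam"]); print(n,W[:3,3].round(0),p["dist_coeffs"])
    for k in ["drum_20","drum_30","drum_40","drum_52","rest_1","end_post","end_bar"]:
        for d in vision.find_in(p,k)[:5]:
            print(k,round(d["confidence"],2),(W@np.r_[d["xyz"],1])[:3].round(0))
E
```

```text
{'time': 0.0, 'joint_positions': [-1.327, 0.343, 1.525, 0.0, 1.275, -0.146], 'dq': [-0.0, -0.002, 0.001, 0.001, 0.001, 0.0], 'tau': [0.002, -43.124, -24.422, 0.072, 0.056, -0.0], 'tool_pos': [199.424, -485.23, 234.045], 'tcp_rot': [-1.572, 0.0, -2.752], 'contact_force': [0.457, 0.103, 0.576], 'moment': [0.028, 0.075, -0.006], 'grip_width': 91.815}
top [423.   0. 876.] [-0.13115842  0.          0.          0.          0.        ]
drum_20 0.9 [436. -51.  80.]
drum_20 0.84 [400. 282.  76.]
drum_20 0.69 [ 397. -290.   75.]
drum_20 0.41 [447.  70.  74.]
drum_30 0.9 [436. -51.  80.]
drum_30 0.84 [400. 282.  76.]
drum_30 0.69 [ 397. -290.   75.]
drum_30 0.41 [447.  70.  74.]
drum_40 0.9 [436. -51.  80.]
drum_40 0.84 [400. 282.  76.]
drum_40 0.69 [ 397. -290.   75.]
drum_40 0.41 [447.  70.  74.]
drum_52 0.9 [436. -51.  80.]
drum_52 0.84 [400. 282.  76.]
drum_52 0.69 [ 397. -290.   75.]
drum_52 0.41 [447.  70.  74.]
rest_1 0.87 [611. -20.  24.]
rest_1 0.79 [612. 128.  21.]
rest_1 0.76 [616.  56.  18.]
rest_1 0.74 [614. -96.  18.]
end_post 0.75 [ 609. -144.   80.]
end_bar 0.68 [613. 185.  34.]
scene [ 883. -298.  741.] [0.01943397 0.         0.         0.         0.        ]
drum_20 0.88 [407. 286.  52.]
drum_20 0.73 [444. -60.  69.]
drum_20 0.69 [ 401. -295.   55.]
drum_20 0.67 [450.  67.  49.]
drum_30 0.88 [407. 286.  52.]
drum_30 0.73 [444. -60.  69.]
drum_30 0.69 [ 401. -295.   55.]
drum_30 0.67 [450.  67.  49.]
drum_40 0.88 [407. 286.  52.]
drum_40 0.73 [444. -60.  69.]
drum_40 0.69 [ 401. -295.   55.]
drum_40 0.67 [450.  67.  49.]
drum_52 0.88 [407. 286.  52.]
drum_52 0.73 [444. -60.  69.]
drum_52 0.69 [ 401. -295.   55.]
drum_52 0.67 [450.  67.  49.]
rest_1 0.89 [610. -96.  21.]
rest_1 0.73 [616. -20.  17.]
rest_1 0.7 [614.  52.  19.]
rest_1 0.63 [616. 129.  17.]
end_post 0.75 [ 622. -149.   67.]
end_post 0.64 [613. -99.  18.]
end_bar 0.75 [624. 177.  30.]
```

View pics/top0.png

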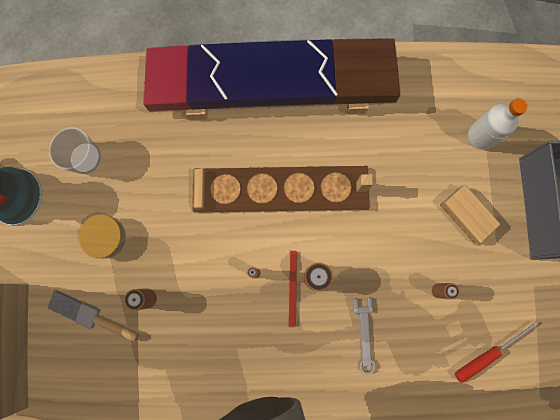

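View pics/scene0.png

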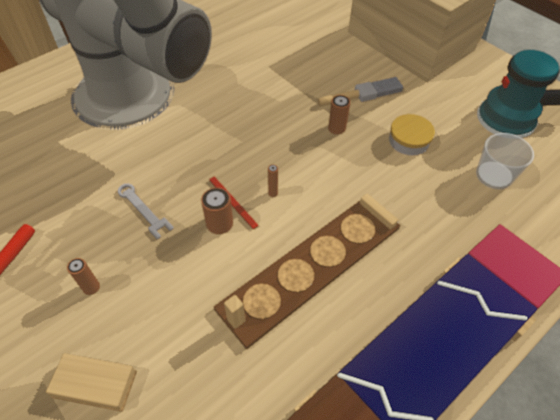

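```bash
cat > h.py <<'E'
from plant import bot, vision, job
import cv2, numpy as np
from scipy.optimize import least_squares
def proj(p,P):
    T=p["world_to_cam"]; 
    return cv2.projectPoints(np.asarray(P,float),cv2.Rodrigues(T[:3,:3])[0],T[:3,3],p["camera_matrix"],np.asarray(p["dist_coeffs"]))[0][:,0]
def sil(p,x,y,d,z0,h):
    a=np.linspace(0,2*np.pi,60)
    P=np.array([[x+d/2*np.cos(t),y+d/2*np.sin(t),z] for z in (z0,z0+h) for t in a])
    H=cv2.convexHull(proj(p,P).astype(np.float32)); m=cv2.moments(H)
    return np.array([m["m10"]/m["m00"],m["m01"]/m["m00"]]),m["m00"]
def cen(m): 
    ys,xs=np.nonzero(m); return np.array([xs.mean(),ys.mean()]),m.sum()
def wcam(p,obs):
    from scipy.spatial.transform import Rotation as R
    T=np.eye(4);T[:3,:3]=R.from_euler("xyz",obs["tcp_rot"]).as_matrix();T[:3,3]=obs["tool_pos"]
    p["world_to_cam"]=np.linalg.inv(T@p["mount"]); return p
def locate(pics,name,guess,d,z0,h,rad=40):
    ms=[]
    for p in pics:
        g=sil(p,*guess,d,z0,h)[0]
        c=[(np.linalg.norm(cen(r["mask"])[0]-g),)+cen(r["mask"]) for r in vision.regions_of(p,name) if r["mask"].any()]
        c=[k for k in c if k[0]<rad]
        if c: k=min(c,key=lambda k:k[0]); ms.append((p,k[1],k[2]))
    if not ms: return None
    f=lambda v:np.concatenate([sil(p,*v,d,z0,h)[0]-c for p,c,_ in ms])
    s=least_squares(f,guess)
    return s.x, np.abs(s.fun).max(), [round(a/sil(p,*s.x,d,z0,h)[1],2) for p,c,a in ms]
E
python3 - <<'E'
from h import *
pp=[vision.capture("top"),vision.capture("scene")]
D=[("drum_20",(447,70),20),("drum_30",(397,-290),30),("drum_40",(400,284),40),("drum_52",(437,-52),52)]
for n,g,d in D:
    for P in (pp[:1],pp[1:],pp): 
        r=locate(P,n,g,d,0,76); print(n,r and (r[0].round(1),r[1].round(1),r[2]))
for i,g in enumerate([(612,128),(615,55),(613,-20),(612,-96)]):
    for P in (pp[:1],pp[1:],pp):
        r=locate(P,"rest_1",g,62,15,3); print("rest",i+1,r and (r[0].round(1),r[1].round(1),r[2]))
E
```

```text
drum_20 None
drum_20 (array([446.7,  70.1]), np.float64(0.7), [np.float64(0.91)])
drum_20 (array([446.7,  70.1]), np.float64(0.7), [np.float64(0.91)])
drum_30 (array([ 397.3, -295.7]), np.float64(0.0), [np.float64(0.94)])
drum_30 (array([ 395.4, -294.6]), np.float64(0.0), [np.float64(0.87)])
drum_30 (array([ 396.4, -295.1]), np.float64(0.6), [np.float64(0.94), np.float64(0.87)])
drum_40 (array([398.6, 292.9]), np.float64(0.0), [np.float64(0.97)])
drum_40 (array([400.3, 294.5]), np.float64(0.0), [np.float64(0.95)])
drum_40 (array([399.4, 293. ]), np.float64(0.8), [np.float64(0.97), np.float64(0.96)])
drum_52 (array([432.9, -51. ]), np.float64(0.0), [np.float64(1.04)])
drum_52 None
drum_52 (array([432.9, -51. ]), np.float64(0.0), [np.float64(1.04)])
rest 1 (array([615.4, 129.2]), np.float64(0.0), [np.float64(0.98)])
rest 1 (array([615.9, 129. ]), np.float64(0.0), [np.float64(1.05)])
rest 1 (array([615.7, 129.1]), np.float64(0.1), [np.float64(0.98), np.float64(1.05)])
rest 2 (array([614.6,  54.2]), np.float64(0.5), [np.float64(0.9)])
rest 2 (array([615. ,  54.2]), np.float64(0.4), [np.float64(0.92)])
rest 2 (array([614.8,  53.3]), np.float64(0.3), [np.float64(0.9), np.float64(0.92)])
rest 3 (array([613., -20.]), np.float64(0.7), [np.float64(0.99)])
rest 3 (array([614.7, -19.2]), np.float64(0.6), [np.float64(0.99)])
rest 3 (array([613.8, -20.1]), np.float64(0.6), [np.float64(0.99), np.float64(0.99)])
rest 4 (array([611.6, -96.5]), np.float64(0.0), [np.float64(1.02)])
rest 4 (array([611.5, -95.5]), np.float64(0.0), [np.float64(0.91)])
rest 4 (array([611.5, -96. ]), np.float64(0.3), [np.float64(1.02), np.float64(0.91)])
```

Call:
arm_command([
  [0, 0.01, 0, -8.5],
  [0, 0.01, 0, -8.5],
  [0, 0.01, 0, -8.5],
  [0, 0.01, 0, -8.5],
  [0, 0.01, 0, -8.5],
], claw=0)

```text
time: 3.0
tool_pos: [199.6, -485.6, 184.4]
tcp_rot: [-1.571, -0.0, -2.004]
contact_force: [0.5, -0.0, 0.4]
grip_width: 92.1
```

Call:
arm_command([
  [0, 0.01, 0, -8.5],
  [0, 0.01, 0, -8.5],
  [0, 0.01, 0, -8.2],
  [0, 0, 0, 0],
  [0, 0, 0, 0],
])

```text
time: 3.5
tool_pos: [199.5, -485.7, 154.9]
tcp_rot: [-1.571, -0.0, -1.574]
contact_force: [0.8, 0.2, 0.8]
grip_width: 91.8
```

Call:
arm_command([
  [-0.03, 0, 0.03, 0],
  [-0.03, 0, 0.03, 0],
  [-0.03, 0, 0.03, 0],
  [-0.03, 0, 0.03, 0],
  [-0.03, 0, 0.03, 0],
])

```text
time: 4.0
tool_pos: [350.7, -334.7, 155.7]
tcp_rot: [-1.57, -0.002, -1.574]
contact_force: [-0.1, 0.0, -0.5]
grip_width: 92.1
```

Call:
arm_command([
  [-0.02, 0, 0.023, 0],
  [-0.02, 0, 0.0225, 0],
  [0, 0, 0, 0],
])

```text
time: 4.3
tool_pos: [397.3, -293.7, 155.6]
tcp_rot: [-1.569, -0.001, -1.57]
contact_force: [0.0, 0.3, 0.0]
grip_width: 92.1
```

Run:
```python
from h import *
o=bot.get_obs(); p=wcam(vision.capture("wrist"),o); cv2.imwrite("pics/w1.png",p["img"][:,:,::-1])
print(o["tool_pos"]); r=locate([p],"drum_30",(396.4,-295),30,0,76,80); print(r, sil(p,396.4,-295,30,0,76))
```

```text
[ 397.2689609  -293.65245808  155.61075799]
(array([ 395.56895848, -294.74777164]), np.float64(7.755818103305501e-07), [np.float64(0.97)]) (array([281.59526334, 215.02873638]), 2418.6452737071086)
```

View pics/w1.png

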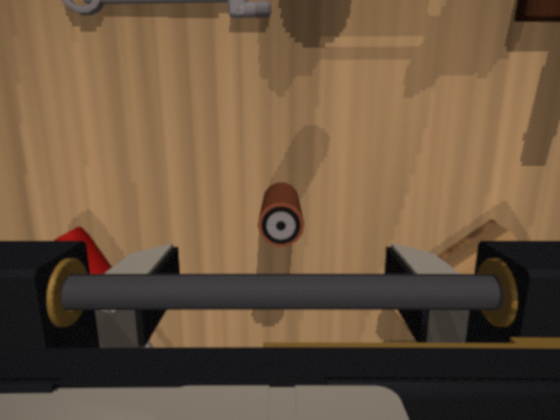

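Call:
arm_command([
  [0.001, 0.04, -0.001, 0],
  [0, 0.04, 0, 0],
  [0, 0.03, 0, 0],
  [0, 0.0066, 0, 0],
  [0, 0, 0, 0],
])

```text
time: 4.9
tool_pos: [393.2, -297.1, 37.9]
tcp_rot: [-1.572, 0.001, -1.572]
contact_force: [-0.4, -0.5, 0.9]
grip_width: 91.8
```

Call:
arm_command([
  [0, 0, 0, 0],
  [0, 0, 0, 0],
  [0, 0, 0, 0],
  [0, 0, 0, 0],
  [0, 0, 0, 0],
], claw=255)

```text
time: 5.4
tool_pos: [394.1, -296.7, 38.6]
tcp_rot: [-1.57, -0.001, -1.57]
contact_force: [-0.4, -0.4, 0.9]
grip_width: 56.6
```

Call:
arm_command([
  [-0.0015, 0, 0.0018, 0],
  [0, 0, 0, 0],
  [0, 0, 0, 0],
  [0, 0, 0, 0],
  [0, 0, 0, 0],
])

```text
time: 5.9
tool_pos: [395.8, -295.0, 38.1]
tcp_rot: [-1.571, -0.0, -1.57]
contact_force: [-0.2, 0.1, -0.2]
grip_width: 29.4
```

Call:
arm_command([
  [0, 0, 0, 0],
  [0, 0, 0, 0],
])

```text
time: 6.1
tool_pos: [395.7, -295.0, 38.1]
tcp_rot: [-1.571, -0.0, -1.57]
contact_force: [0.4, 0.5, 0.4]
grip_width: 29.3
```

Call:
arm_command([
  [0, -0.02, 0, 0],
  [0, -0.04, 0, 0],
  [0, -0.04, 0, 0],
  [-0.02, -0.02, 0.015, 0],
  [-0.034, 0, 0.027, 0],
])

```text
time: 6.6
tool_pos: [438.7, -243.1, 161.4]
tcp_rot: [-1.566, -0.005, -1.574]
contact_force: [0.7, -0.2, -0.9]
grip_width: 29.6
```

Call:
arm_command([
  [-0.034, 0, 0.027, 0],
  [-0.034, 0, 0.027, 0],
  [-0.034, 0, 0.027, 0],
  [-0.034, 0, 0.027, 0],
  [-0.034, 0, 0.027, 0],
])

```text
time: 7.1
tool_pos: [573.2, -69.4, 157.9]
tcp_rot: [-1.571, -0.0, -1.57]
contact_force: [1.1, -0.4, -1.1]
grip_width: 29.4
```

Call:
arm_command([
  [-0.03, 0, 0.025, 0],
  [-0.015, 0, 0.013, 0],
  [0, 0, 0, 0],
  [0, 0, 0, 0],
])

```text
time: 7.5
tool_pos: [610.0, -25.9, 157.5]
tcp_rot: [-1.572, -0.0, -1.569]
contact_force: [-0.4, -0.8, -1.2]
grip_width: 29.7
```

Run:
```python
from h import *
o=bot.get_obs(); p=wcam(vision.capture("wrist"),o); t=vision.capture("top"); s=vision.capture("scene")
cv2.imwrite("pics/w2.png",np.hstack([p["img"],s["img"]])[::1,:,::-1][:, :].copy() if 0 else cv2.resize(np.hstack([p["img"],s["img"]]),(800,300))[:,:,::-1])
x,y,z=o["tool_pos"];print(x,y,z)
for q in ([p],[t],[s]):
    print("drum",locate(q,"drum_30",(x,y),30,z-38.1,76,60))
    for g in [(614.3,54.2),(613,-20.8),(611.5,-96)]: print("rest",locate(q,"rest_3",g,62,15,3,30))
```

```text
609.9995516062472 -25.85094537277992 157.48382097294976
drum (array([608.8820329 , -23.04274185]), np.float64(3.923155702523218e-06), [np.float64(0.58)])
rest (array([613.79189904,  54.88620408]), np.float64(9.84330910114295e-07), [np.float64(0.98)])
rest (array([612.75692241, -17.73115159]), np.float64(1.124773660876599e-06), [np.float64(0.91)])
rest None
drum None
rest None
rest None
rest (array([624.90712655, -99.32817399]), np.float64(1.4478054413932), [np.float64(0.19)])
drum (array([619.41287113, -44.11971254]), np.float64(0.04934876996782123), [np.float64(0.29)])
rest (array([625.26644576,  48.17536846]), np.float64(0.2546847279032818), [np.float64(0.38)])
rest (array([613.1871939 , -20.79999713]), np.float64(0.14132905765876558), [np.float64(0.95)])
rest (array([611.08969352, -95.51844816]), np.float64(6.342518588553503e-06), [np.float64(1.03)])
```

View pics/w2.png

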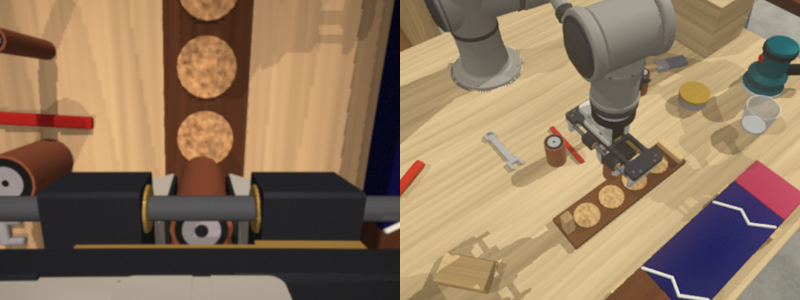

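Call:
arm_command([
  [-0.005, 0.03, 0.003, 0],
  [0, 0.03, 0, 0],
  [0, 0.02, 0, 0],
  [0, 0.01, 0, 0],
  [0, 0, 0, 0],
])

```text
time: 8.75
tool_pos: [612.8, -20.8, 66.8]
tcp_rot: [-1.573, 0.0, -1.57]
contact_force: [-0.0, -0.2, -0.5]
grip_width: 29.9
```

Call:
arm_command([
  [0, 0, 0, 0],
  [0, 0, 0, 0],
])

```text
time: 8.95
tool_pos: [614.5, -21.0, 69.6]
tcp_rot: [-1.568, -0.001, -1.57]
contact_force: [0.6, -0.5, -1.0]
grip_width: 29.5
```

Call:
arm_command([
  [0, 0.006, 0, 0],
  [0, 0.004, 0, 0],
  [0, 0.0015, 0, 0],
  [0, 0, 0, 0],
  [0, 0, 0, 0],
])

```text
time: 9.45
tool_pos: [613.6, -20.9, 56.6]
tcp_rot: [-1.571, -0.0, -1.57]
contact_force: [0.7, -0.2, -0.8]
grip_width: 29.7
```

Call:
arm_command([
  [0, 0, 0, 0],
  [0, 0, 0, 0],
  [0, 0, 0, 0],
  [0, 0, 0, 0],
  [0, 0, 0, 0],
], claw=120)

```text
time: 9.95
tool_pos: [613.6, -20.9, 56.7]
tcp_rot: [-1.571, -0.0, -1.57]
contact_force: [-0.1, -0.3, 0.1]
grip_width: 48.7
```

Call:
arm_command([
  [0, -0.02, 0, 0],
  [0, -0.04, 0, 0],
  [0, -0.0434, 0, 0],
  [-0.018, 0, -0.033, 0],
  [-0.018, 0, -0.033, 0],
])

```text
time: 10.45
tool_pos: [547.9, 15.0, 161.4]
tcp_rot: [-1.567, -0.0, -1.571]
contact_force: [-1.2, 0.9, -0.7]
grip_width: 48.3
```

Call:
arm_command([
  [-0.018, 0, -0.033, 0],
  [-0.018, 0, -0.033, 0],
  [-0.019, 0, -0.035, 0],
  [0, 0, 0, 0],
  [0, 0, 0, 0],
])

```text
time: 10.95
tool_pos: [446.6, 70.3, 160.6]
tcp_rot: [-1.569, -0.0, -1.569]
contact_force: [-0.4, 0.8, 0.4]
grip_width: 48.5
```

Run:
```python
from h import *
o=bot.get_obs(); p=wcam(vision.capture("wrist"),o); t=vision.capture("top"); s=vision.capture("scene")
print(o["tool_pos"])
for q in ([p],[t],[s]):
    print("d20",locate(q,"drum_20",(446,70),20,0,76,60))
    print("d30",locate(q,"drum_30",(613,-21),30,18,76,60))
    print("d52",locate(q,"drum_52",(433,-51),52,0,76,60))
```

```text
[446.6167717   70.30641924 160.57184244]
d20 (array([443.54580455,  72.82485341]), np.float64(9.411707537765324e-07), [np.float64(0.99)])
d30 None
d52 (array([433.00002599, -51.        ]), np.float64(31.55193561019979), [np.float64(0.28)])
d20 None
d30 (array([612.28732163, -21.33095588]), np.float64(0.0928796256329747), [np.float64(1.12)])
d52 (array([432.30262312, -50.7827274 ]), np.float64(0.0033658213676517335), [np.float64(0.89)])
d20 None
d30 (array([613.63913521, -21.00044897]), np.float64(1.0625361027967415), [np.float64(0.9)])
d52 (array([433.3808305 , -50.34349864]), np.float64(0.27855898895037967), [np.float64(0.99)])
```

Call:
arm_command([
  [-0.0025, 0.03, -0.0026, 0],
  [0, 0.04, 0, 0],
  [0, 0.03, 0, 0],
  [0, 0.022, 0, 0],
  [0, 0, 0, 0],
])

```text
time: 12.05
tool_pos: [442.0, 72.5, 35.7]
tcp_rot: [-1.576, -0.0, -1.57]
contact_force: [-0.1, -0.5, -0.6]
grip_width: 48.5
```

Call:
arm_command([
  [0, 0, 0, 0],
  [0, 0, 0, 0],
  [0, 0, 0, 0],
  [0, 0, 0, 0],
  [0, 0, 0, 0],
], claw=255)

```text
time: 12.55
tool_pos: [444.5, 72.5, 38.8]
tcp_rot: [-1.569, -0.0, -1.57]
contact_force: [-0.6, -0.4, 6.4]
grip_width: 19.5
```

Call:
arm_command([
  [0, 0, 0, 0],
  [0, 0, 0, 0],
])

```text
time: 12.75
tool_pos: [444.5, 72.5, 38.8]
tcp_rot: [-1.569, -0.0, -1.57]
contact_force: [-1.0, 0.5, 6.4]
grip_width: 19.4
```

Call:
arm_command([
  [0, -0.02, 0, 0],
  [0, -0.04, 0, 0],
  [0, -0.04, 0, 0],
  [0.015, -0.02, 0.015, 0],
  [0.03, 0, 0.03, 0],
])

```text
time: 13.25
tool_pos: [489.7, 28.5, 161.6]
tcp_rot: [-1.565, -0.0, -1.567]
contact_force: [0.9, -0.1, 0.6]
grip_width: 19.6
```

Call:
arm_command([
  [0.03, 0, 0.03, 0],
  [0.03, 0, 0.03, 0],
  [0.03, 0, 0.03, 0],
  [0.02, 0, 0.02, 0],
  [0.0134, 0, 0.0123, 0],
])

```text
time: 13.75
tool_pos: [612.3, -97.7, 157.5]
tcp_rot: [-1.571, -0.0, -1.572]
contact_force: [0.6, 0.3, -0.9]
grip_width: 19.3
```

Call:
arm_command([
  [0, 0.03, 0, 0],
  [0, 0.03, 0, 0],
  [0, 0.02, 0, 0],
  [0, 0.01, 0, 0],
  [0, 0.004, 0, 0],
])

```text
time: 14.25
tool_pos: [610.8, -95.7, 63.0]
tcp_rot: [-1.573, 0.0, -1.57]
contact_force: [0.2, 0.3, -0.3]
grip_width: 19.4
```

Call:
arm_command([
  [0, 0, 0, 0],
  [0, 0, 0, 0],
  [0, 0, 0, 0],
])

```text
time: 14.55
tool_pos: [612.0, -95.9, 65.3]
tcp_rot: [-1.569, -0.001, -1.57]
contact_force: [0.4, 0.9, -0.1]
grip_width: 19.3
```

Call:
arm_command([
  [0, 0.004, 0, 0],
  [0, 0.0025, 0, 0],
  [0, 0, 0, 0],
  [0, 0, 0, 0],
  [0, 0, 0, 0],
])

```text
time: 15.05
tool_pos: [611.3, -95.8, 57.6]
tcp_rot: [-1.571, -0.0, -1.57]
contact_force: [-0.2, 0.7, -1.1]
grip_width: 19.5
```

Call:
arm_command([
  [0, 0.0008, 0, 0],
  [0, 0, 0, 0],
  [0, 0, 0, 0],
])

```text
time: 15.35
tool_pos: [611.4, -95.8, 56.9]
tcp_rot: [-1.57, -0.0, -1.57]
contact_force: [-0.3, -0.6, 0.3]
grip_width: 19.4
```

Call:
arm_command([
  [0, 0, 0, 0],
  [0, 0, 0, 0],
  [0, 0, 0, 0],
  [0, 0, 0, 0],
  [0, 0, 0, 0],
], claw=120)

```text
time: 15.85
tool_pos: [611.3, -95.8, 56.7]
tcp_rot: [-1.571, -0.0, -1.57]
contact_force: [0.1, 0.4, -0.1]
grip_width: 48.1
```

Call:
arm_command([
  [0, -0.02, 0, 0],
  [0, -0.04, 0, 0],
  [0, -0.0433, 0, 0],
  [-0.009, 0, -0.0355, 0],
  [-0.009, 0, -0.036, 0],
])

```text
time: 16.35
tool_pos: [540.1, -78.0, 161.4]
tcp_rot: [-1.567, -0.001, -1.57]
contact_force: [-0.5, 1.0, 0.2]
grip_width: 48.7
```

Call:
arm_command([
  [-0.009, 0, -0.036, 0],
  [-0.009, 0, -0.036, 0],
  [-0.009, 0, -0.035, 0],
  [0, 0, 0, 0],
  [0, 0, 0, 0],
], claw=0)

```text
time: 16.85
tool_pos: [433.0, -50.9, 160.6]
tcp_rot: [-1.569, -0.001, -1.57]
contact_force: [0.2, 0.5, 0.7]
grip_width: 84.1
```

Run:
```python
from h import *
o=bot.get_obs(); p=wcam(vision.capture("wrist"),o); t=vision.capture("top"); s=vision.capture("scene")
print(o["tool_pos"]); cv2.imwrite("pics/w3.png",cv2.resize(np.hstack([p["img"],s["img"]]),(800,300))[:,:,::-1])
for q in ([p],[t],[s]):
    print("d20",locate(q,"drum_20",(611,-96),20,18,76,60))
    print("d30",locate(q,"drum_30",(613,-21),30,18,76,60))
    print("d52",locate(q,"drum_52",(433,-51),52,0,76,60))
```

```text
[432.99599491 -50.94757008 160.62395388]
d20 None
d30 (array([593.10459616, -18.6138896 ]), np.float64(0.7471164122263758), [np.float64(0.48)])
d52 (array([431.78231199, -48.56772808]), np.float64(2.1328174284462875e-06), [np.float64(0.97)])
d20 (array([611.80989415, -97.30211826]), np.float64(2.280203466398234e-05), [np.float64(0.91)])
d30 (array([612.79611949, -21.14832362]), np.float64(0.4537597807446332), [np.float64(0.95)])
d52 None
d20 (array([610.64981077, -96.38315823]), np.float64(5.161883905202558e-06), [np.float64(1.0)])
d30 (array([612.40101601, -21.        ]), np.float64(0.42262967762650305), [np.float64(0.92)])
d52 (array([434.27382474, -50.31010057]), np.float64(4.1600437981514915e-05), [np.float64(0.97)])
```

View pics/w3.png

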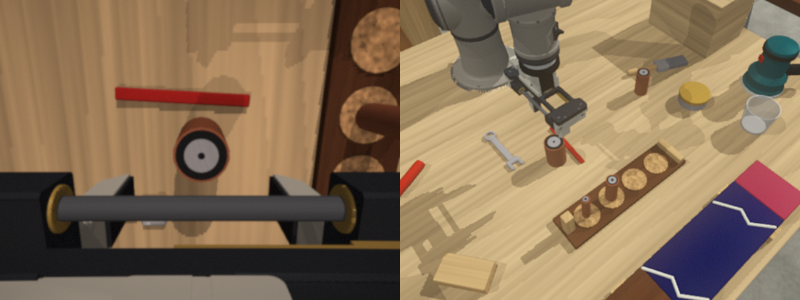

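Call:
arm_command([
  [-0.001, 0.03, 0, 0],
  [0, 0.04, 0, 0],
  [0, 0.03, 0, 0],
  [0, 0.022, 0, 0],
  [0, 0, 0, 0],
])

```text
time: 17.95
tool_pos: [431.0, -49.4, 35.8]
tcp_rot: [-1.576, 0.002, -1.57]
contact_force: [-0.1, 0.7, 0.1]
grip_width: 91.7
```

Call:
arm_command([
  [0, 0, 0, 0],
  [0, 0, 0, 0],
  [0, 0, 0, 0],
])

```text
time: 18.25
tool_pos: [433.6, -50.1, 39.2]
tcp_rot: [-1.568, -0.001, -1.57]
contact_force: [-0.5, -0.2, -0.4]
grip_width: 91.6
```

Call:
arm_command([
  [0, 0, 0, 0],
  [0, 0, 0, 0],
  [0, 0, 0, 0],
  [0, 0, 0, 0],
  [0, 0, 0, 0],
], claw=255)

```text
time: 18.75
tool_pos: [432.8, -49.9, 38.0]
tcp_rot: [-1.571, -0.0, -1.57]
contact_force: [-0.1, -0.6, 1.2]
grip_width: 56.3
```

Call:
arm_command([
  [0, 0, 0, 0],
  [0, 0, 0, 0],
  [0, 0, 0, 0],
])

```text
time: 19.05
tool_pos: [432.8, -49.9, 38.0]
tcp_rot: [-1.571, -0.0, -1.57]
contact_force: [1.3, -0.0, 0.0]
grip_width: 51.4
```

Call:
arm_command([
  [0, -0.02, 0, 0],
  [0, -0.04, 0, 0],
  [0, -0.04, 0, 0],
  [-0.015, -0.02, 0.015, 0],
  [-0.03, 0, 0.03, 0],
])

```text
time: 19.55
tool_pos: [478.7, -5.9, 161.1]
tcp_rot: [-1.566, -0.002, -1.573]
contact_force: [1.3, -1.7, -2.6]
grip_width: 52.0
```

Call:
arm_command([
  [-0.03, 0, 0.03, 0],
  [-0.03, 0, 0.03, 0],
  [-0.03, 0, 0.03, 0],
  [-0.03, 0, 0.03, 0],
  [-0.0141, 0, 0.0175, 0],
])

```text
time: 20.05
tool_pos: [616.2, 132.0, 156.9]
tcp_rot: [-1.572, 0.001, -1.568]
contact_force: [-1.4, -0.3, -2.7]
grip_width: 51.6
```

Call:
arm_command([
  [0, 0.03, 0, 0],
  [0, 0.03, 0, 0],
  [0, 0.02, 0, 0],
  [0, 0.01, 0, 0],
  [0, 0.004, 0, 0],
])

```text
time: 20.55
tool_pos: [614.4, 129.2, 62.5]
tcp_rot: [-1.573, -0.0, -1.57]
contact_force: [-0.3, 0.1, -2.3]
grip_width: 51.7
```

Call:
arm_command([
  [0, 0, 0, 0],
  [0, 0, 0, 0],
  [0, 0, 0, 0],
  [0, 0.004, 0, 0],
  [0, 0.003, 0, 0],
])

```text
time: 21.05
tool_pos: [615.3, 129.3, 57.2]
tcp_rot: [-1.57, -0.0, -1.57]
contact_force: [-0.1, -0.3, -2.7]
grip_width: 51.8
```

Call:
arm_command([
  [0, 0, 0, 0],
  [0, 0, 0, 0],
  [0, 0, 0, 0],
  [0, 0, 0, 0],
])

```text
time: 21.45
tool_pos: [615.2, 129.3, 57.1]
tcp_rot: [-1.571, -0.0, -1.57]
contact_force: [-0.6, 0.0, -2.3]
grip_width: 51.7
```

Still carrying its weight (-2.3 N); lower 1 mm and release.

Call:
arm_command([
  [0, 0.0008, 0, 0],
  [0, 0, 0, 0],
  [0, 0, 0, 0],
])

```text
time: 21.75
tool_pos: [615.1, 129.3, 56.2]
tcp_rot: [-1.571, -0.0, -1.57]
contact_force: [0.4, -0.1, -2.1]
grip_width: 51.7
```

Call:
arm_command([
  [0, 0, 0, 0],
  [0, 0, 0, 0],
  [0, 0, 0, 0],
  [0, 0, 0, 0],
  [0, 0, 0, 0],
], claw=30)

```text
time: 22.25
tool_pos: [615.3, 129.3, 56.3]
tcp_rot: [-1.57, -0.0, -1.57]
contact_force: [0.2, -0.2, -0.2]
grip_width: 80.8
```

Call:
arm_command([
  [0, -0.02, 0, 0],
  [0, -0.04, 0, 0],
  [0, -0.0438, 0, 0],
  [-0.027, 0, -0.036, 0],
  [-0.027, 0, -0.036, 0],
])

```text
time: 22.75
tool_pos: [543.6, 183.3, 161.6]
tcp_rot: [-1.567, 0.001, -1.572]
contact_force: [-0.2, 0.4, 0.2]
grip_width: 81.3
```

Call:
arm_command([
  [-0.027, 0, -0.036, 0],
  [-0.027, 0, -0.036, 0],
  [-0.027, 0, -0.036, 0],
  [-0.029, 0, -0.036, 0],
  [0, 0, 0, 0],
])

```text
time: 23.25
tool_pos: [394.9, 295.6, 160.2]
tcp_rot: [-1.573, 0.0, -1.565]
contact_force: [0.6, -0.2, 0.4]
grip_width: 80.9
```

Call:
arm_command([
  [0, 0, 0, 0],
  [0, 0, 0, 0],
  [0, 0, 0, 0],
])

```text
time: 23.55
tool_pos: [400.2, 292.5, 159.9]
tcp_rot: [-1.57, -0.0, -1.572]
contact_force: [0.3, 0.4, -0.3]
grip_width: 81.2
```

Run:
```python
from h import *
o=bot.get_obs(); p=wcam(vision.capture("wrist"),o); t=vision.capture("top"); s=vision.capture("scene")
print(o["tool_pos"])
print("d40",locate([p],"drum_40",(399.4,293.3),40,0,76,60))
for q in ([t],[s]):
    print("d52",locate(q,"drum_52",(615,129),52,18,76,60))
```

```text
[400.17028113 292.45374834 159.93824639]
d40 (array([397.48194748, 294.95301575]), np.float64(1.5572181268908025e-06), [np.float64(0.98)])
d52 (array([614.76631871, 130.2922986 ]), np.float64(2.5187434573581413e-06), [np.float64(0.98)])
d52 (array([615.57649037, 129.39118462]), np.float64(5.81042229441664e-07), [np.float64(0.99)])
```

Call:
arm_command([
  [-0.001, 0.03, -0.0005, 0],
  [0, 0.04, 0, 0],
  [0, 0.03, 0, 0],
  [0, 0.022, 0, 0],
  [0, 0, 0, 0],
])

```text
time: 24.35
tool_pos: [396.9, 293.1, 35.4]
tcp_rot: [-1.576, -0.003, -1.57]
contact_force: [-0.1, -0.3, 0.5]
grip_width: 81.1
```

Call:
arm_command([
  [0, 0, 0, 0],
  [0, 0, 0, 0],
  [0, 0, 0, 0],
  [0, 0, 0, 0],
])

```text
time: 24.75
tool_pos: [399.1, 294.5, 39.0]
tcp_rot: [-1.569, 0.001, -1.57]
contact_force: [0.2, -0.7, 0.1]
grip_width: 81.1
```

Call:
arm_command([
  [0, 0, 0, 0],
  [0, 0, 0, 0],
  [0, 0, 0, 0],
  [0, 0, 0, 0],
  [0, 0, 0, 0],
], claw=255)

```text
time: 25.25
tool_pos: [398.5, 294.1, 37.9]
tcp_rot: [-1.571, -0.0, -1.57]
contact_force: [-0.0, -0.2, 1.0]
grip_width: 45.6
```

Call:
arm_command([
  [0, 0, 0, 0],
  [0, 0, 0, 0],
  [0, 0, 0, 0],
  [0, 0, 0, 0],
])

```text
time: 25.65
tool_pos: [398.6, 294.2, 37.9]
tcp_rot: [-1.571, -0.0, -1.57]
contact_force: [0.9, -1.3, -0.9]
grip_width: 39.8
```

Call:
arm_command([
  [0, -0.02, 0, 0],
  [0, -0.04, 0, 0],
  [0, -0.045, 0, 0],
  [0.015, -0.02, 0.0135, 0],
  [0.03, 0, 0.027, 0],
])

```text
time: 26.15
tool_pos: [439.9, 250.9, 166.6]
tcp_rot: [-1.565, 0.003, -1.566]
contact_force: [1.1, 0.3, -1.2]
grip_width: 39.5
```

Call:
arm_command([
  [0.03, 0, 0.027, 0],
  [0.03, 0, 0.027, 0],
  [0.03, 0, 0.027, 0],
  [0.03, 0, 0.027, 0],
  [0.03, 0, 0.027, 0],
])

```text
time: 26.65
tool_pos: [574.8, 97.9, 162.7]
tcp_rot: [-1.571, -0.0, -1.57]
contact_force: [-0.1, 0.5, -0.8]
grip_width: 39.5
```

Call:
arm_command([
  [0.03, 0, 0.027, 0],
  [0.0148, 0, 0.0129, 0],
  [0, 0, 0, 0],
  [0, 0, 0, 0],
  [0, 0, 0, 0],
])

```text
time: 27.15
tool_pos: [613.2, 55.5, 162.8]
tcp_rot: [-1.572, 0.0, -1.569]
contact_force: [0.2, -0.3, -0.8]
grip_width: 39.9
```

Call:
arm_command([
  [0, 0.03, 0, 0],
  [0, 0.03, 0, 0],
  [0, 0.02, 0, 0],
  [0, 0.01, 0, 0],
  [0, 0.009, 0, 0],
])

```text
time: 27.65
tool_pos: [613.9, 55.4, 63.9]
tcp_rot: [-1.571, 0.0, -1.569]
contact_force: [-0.6, -0.2, -1.4]
grip_width: 39.3
```

Call:
arm_command([
  [0, 0, 0, 0],
  [0, 0, 0, 0],
  [0, 0, 0, 0],
  [0, 0.004, 0, 0],
  [0, 0.0032, 0, 0],
])

```text
time: 28.15
tool_pos: [614.3, 54.4, 57.0]
tcp_rot: [-1.57, -0.0, -1.57]
contact_force: [-0.1, -0.3, -0.5]
grip_width: 40.1
```

Call:
arm_command([
  [0, 0.0006, 0, 0],
  [0, 0, 0, 0],
  [0, 0, 0, 0],
  [0, 0, 0, 0],
])

```text
time: 28.55
tool_pos: [614.2, 54.5, 56.2]
tcp_rot: [-1.571, -0.0, -1.57]
contact_force: [0.3, 0.1, -1.7]
grip_width: 39.3
```

Release, rise and back away to clear the view.

Call:
arm_command([
  [0, 0, 0, 0],
  [0, 0, 0, 0],
  [0, 0, 0, 0],
  [0, 0, 0, 0],
  [0, 0, 0, 0],
], claw=60)

```text
time: 29.05
tool_pos: [614.1, 54.5, 56.3]
tcp_rot: [-1.571, -0.0, -1.57]
contact_force: [0.4, 0.1, 0.5]
grip_width: 69.5
```

Call:
arm_command([
  [0, -0.02, 0, 0],
  [0, -0.04, 0, 0],
  [0, -0.045, 0, 0],
  [0, -0.01, -0.04, 0],
  [0, 0, -0.04, 0],
])

```text
time: 29.55
tool_pos: [535.0, 54.3, 173.6]
tcp_rot: [-1.565, -0.0, -1.57]
contact_force: [-0.2, 0.1, -0.1]
grip_width: 70.0
```

Call:
arm_command([
  [0, 0, -0.04, 0],
  [0, 0, -0.04, 0],
  [0, 0, -0.03, 0],
  [0, 0, 0, 0],
  [0, 0, 0, 0],
])

```text
time: 30.05
tool_pos: [424.7, 54.4, 171.8]
tcp_rot: [-1.569, -0.0, -1.57]
contact_force: [0.3, 0.2, 0.3]
grip_width: 70.6
```

Run:
```python
from h import *
o=bot.get_obs(); t=vision.capture("top"); s=vision.capture("scene")
print(o["tool_pos"],o["contact_force"]); cv2.imwrite("pics/f.png",cv2.resize(np.hstack([t["img"],s["img"]]),(800,300))[:,:,::-1])
for n,g,d in [("drum_52",(615.5,129.1),52),("drum_40",(614.4,54.3),40),("drum_30",(613,-21),30),("drum_20",(611.5,-96),20)]:
  for q in ([t],[s]): print(n,locate(q,n,g,d,18,76,60))
```

```text
[424.6632623   54.3890205  171.82847008] [0.2629089  0.21170455 0.33224134]
drum_52 (array([613.67664815, 129.46117284]), np.float64(9.80816537321516e-07), [np.float64(0.91)])
drum_52 (array([616.21749125, 128.91132425]), np.float64(3.132772371827741e-05), [np.float64(0.97)])
drum_40 (array([614.31495928,  54.42837886]), np.float64(0.10670931957668017), [np.float64(1.0)])
drum_40 (array([614.64410262,  53.20047361]), np.float64(0.030400048503054222), [np.float64(0.97)])
drum_30 (array([612.81921077, -21.        ]), np.float64(0.35320017714940377), [np.float64(0.98)])
drum_30 (array([613.0865719, -21.       ]), np.float64(0.5306076008615719), [np.float64(0.96)])
drum_20 (array([611.98447241, -97.64751657]), np.float64(1.6827611375447304e-06), [np.float64(0.82)])
drum_20 (array([610.40711052, -96.16242248]), np.float64(0.6256590003060296), [np.float64(1.02)])
```

View pics/f.png

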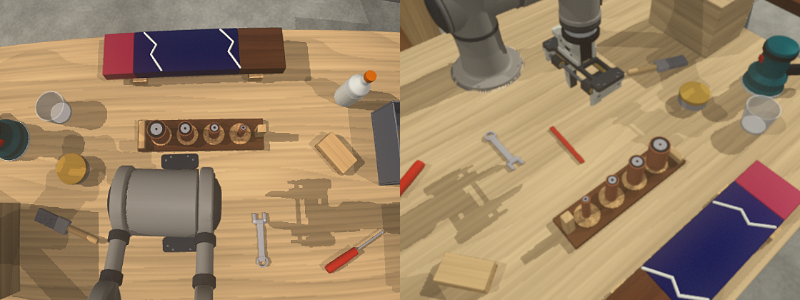

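All four drums stand upright on their rests, thinnest beside the post and thickest beside the bar, and the arm is clear.

```bash
python3 -c "
from plant import job
print(job.close_job())"
```

```text
the job is handed in; nothing more can be done
None
```

All four drums are on the rack. The 20 mm drum is on rest 4 beside the tall post, then 30 mm on rest 3, 40 mm on rest 2, and 52 mm on rest 1 beside the low bar. I handed the job in at about 30 s of robot time, against the 96 s limit.

My last check used the top and scene pictures, with the gripper backed away. Both pictures show all four drums upright, and each measured within about 2 mm of its rest's centre (limit 12 mm). The finger openings at each grasp matched the drum sizes, reading 29.3, 19.4, 51.4 and 39.8 mm. The largest contact force I read was 6.4 N, when gripping the 20 mm drum. The two cameras differed by up to about 2.5 mm on a drum's position, and no check failed. I did not measure the drums' motion separately. The hand-in gave no verdict.

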